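Hang a second negative carrier on the enlarger hook

TASK

Take the orange-tabbed negative carrier out of the rack and hang it by the hole in its tab on the hook, in front of the white-tabbed carrier that already hangs there. Use it to push the white one gently back along the prong until the two are firmly up against the sprung red stop and you feel it push back with about 6 N, never ramming it; then let the orange carrier hang freely right beside the white one. The white carrier must not come off the hook, and leave the other things where they are.

Things in the scene. Friction and masses are not known exactly. Their poses are not given: they have to be found in the camera images.
- orange_mid (a point): Centre, half-way up, of the carrier to hang: an upright dark metal plate 100 wide (its y) x 90 high (z) x 5 mm thick (x) with a small window, and on top an orange plastic tab 38 wide (y) x 60 high; its upper 26 mm are 12 mm thick (x), its lower 34 mm, round the hole, 24 mm thick. In all 150 mm high, 150 to 260 g. z is up. It stands in one of the two outer slots of the rack: lift it straight up 35 mm or more.
- orange_grip (a point): Where to take the orange tab, across its 38 mm width (along y): 60 mm above point orange_mid, 15 mm below the tab's top, 27 mm above the hole's centre and 45 mm above the plate's shoulders; same axes.
- orange_hole (a point): Centre of the hanging hole in the orange tab, 33 mm above point orange_mid, same axes. It goes through along x; 18 mm wide (y), from 13 mm below this point to 3 mm above it, then a gable roof at 45 degrees to a ridge 12 mm above this point. Hung on the prong, this point is 6.3 mm below the prong's axis.
- white_mid (a point): Centre, half-way up, of the white-tabbed carrier, equal in shape and size to the orange one, which hangs on the prong from the start; its x runs along the prong. It slides along the prong when pushed.
- white_hole (a point): Centre of the hanging hole in the white tab, 33 mm above point white_mid, same axes.
- blue_mid (a point): Centre of the blue-tabbed carrier, of the same shape and size, in the other outer slot of the rack, 110 mm from the orange one; leave it alone.
- hook: Fixed hook stand: base 110 x 130 x 12 mm, post 16 mm thick, 190 mm high; origin at the foot of the post's axis, on the table. The level prong, 8 mm round steel, runs from the post along the stand's -x, its axis 170 mm above the table. A carrier hung on it has its own x parallel to this x, either way round.
- prong_tip (a point): Point on the prong's axis where its end turns up, 115 mm from the post's axis; axes as the hook's (x towards the post, z up). The upturned end is 8 mm round, rises to 12 mm above the prong's axis and reaches 6 mm out beyond this point. A tab's hole passes over it while the hole's centre is 3 to 8 mm above the prong's axis.
- prong_root (a point): Point on the prong's axis at the post; axes as the hook's. In front of it a red disc, 28 mm across, is sprung on a black collar clamped on the prong at a different place each time: its face is 25 to 55 mm from this point, not measured, and must be felt for. It yields 0.17 mm per N, up to 4 mm; sliding the carrier takes up to 3 N. Press for half a second with 5 to 10 N; over 14 N between the carriers is ramming.
- rack: Fixed wooden rack 170 (x) x 130 (y) x 40 mm high, origin at the centre of its underside; three slots across it (along y), 7 mm wide and 28 mm deep, at x = -55, 0 and 55 mm, floor 12 mm above the table. The middle one is empty.
- loupe: Black focusing loupe, 56 mm across, 52 mm high, origin under it; leave it alone.
- jug: Clear measuring jug with a handle, 104 mm across, 130 mm high, origin under it; leave it alone.
- bottle: Amber bottle, 68 mm across, 160 mm high, origin under it; leave it alone.
- lens: Enlarging lens standing on its mount, 56 mm across, 34 mm high, origin under it; leave it alone.
- brush: Dusting brush lying on the table; leave it alone.
Mind the look-alikes: they are no part of the job. Leave any blue look-alike of the hook alone.

How it is judged:
By the outcome, as a careful person would: the job done as asked, in the order asked, and still so for the second after the job is handed in, with the robot touching nothing.
It also fails if it takes over 64 s, if anything falls off the work surface, if the arm or the gripper's body presses on something with over 40 N, if the wrist force passes 120 N, or if a joint passes its speed limit or range.

ROBOT

A 7-joint arm with a two-finger parallel gripper is mounted at the origin on the work surface. World frame = base frame: x ahead of the robot, y to its left, z up, the work surface at z = 0. Lengths are in m, angles in rad, forces in N, time in s.
With the tool pointing down it reaches from about 0.425 to 0.825 m from the base axis. Payload 3.6 kg.
Tool frame: the origin (TCP) lies on the centre line of the jaws, within the pads' length; the fingertips stand 11 mm ahead of it and the grasp point (between the pads) lies 8 mm behind it; z points along the fingers, y is the line along which they close (so a half turn about z gives the same grasp; the last joint's range is limited). The gripper opens to 93 mm and grips with 3 to 60 N. Pads are 15 mm wide; open, the fingers measure 128 mm over their backs; the gripper's body (75 mm by 188 mm) begins 65 mm behind the grasp point.
Start: joints at [1.145, 0.615, -0.013, 1.423, 0.008, 1.103, -0.04], TCP at [0.252, -0.599, 0.23] pointing down, gripper open.
Joint ranges: [-3.12, 3.12], [-0.3, 2.06], [-1.34, 1.32], [0.26, 2.42], [-1.36, 4.5], [0.01, 1.98], [-2.84, 2.84]. Speed limits (rad/s): [2.79, 2.79, 3.14, 3.14, 3.14, 3.14, 3.14].

INTERFACE

Orientations are given as a 3x3 rotation matrix whose columns are the frame's x, y, z axes.
In Python, from cell import env gives the robot as it stands.
- The arm moves only by the tool send_rows, never from a script. Its argument "steps" is a list of rows, each a list of 7 numbers: the shift along the tool's x, y, z in m, then the turn, a rotation vector about the tool's x, y, z in degrees, then the finger opening in m, from 0 to 0.093. In form: [[dx, dy, dz, ax, ay, az, gripper], ...]. A call has 1 to 5 rows; each row shifts and turns the commanded pose from where the row before left it, along the tool's axes as they then stand; what a row does not reach is not made up. A row lasts 1/8 s, in which the tool goes at most 62.5 mm and 10.7 degrees, less where a joint would pass 70% of its speed; a pose out of reach is approached as far as the arm can. A call with a gripper value outside its range is refused whole. The fingers move at their own pace and stop on an object; "newtons" is the grip in N (left out, the last holds). Time passes only in rows, so rows that do not move let the fingers close. It gives the time, the measured TCP pose, the force, the opening and the grip force at its end, in the units of the state.
- env.sense(): the state, without advancing time (a new reading comes with each control period).
- env.snapshot(name): name is "scene" or "top"; returns the picture (384x512x3 uint8, red, green, blue); there is no depth.
- env.camera_model(name): a dict with "K" (3x3 intrinsics, pixels), "dist_coeffs" ([k1, k2, p1, p2, k3] as OpenCV has them; the pictures are not rectified), "camera_from_world" (4x4, takes a point from world to camera coordinates). Camera axes: x right, y up, looking along -z (the intrinsics and any distortion apply to the point x, -y, -z); pixel columns grow to the right and rows downward; lengths in m; the calibration is good to about 2 mm. A picture is of the moment at which its call begins. camera_model takes no time and is no camera call.
- env.close_job(): hands the job in; it is judged then, once.
The state is a dict: "clock": time; "joints": joint angles; "joint_vel": joint speeds; "joint_efforts": joint torques, N m; "tcp_pos": TCP position; "tool_rot": TCP orientation; "ft_force": force on the tool from outside, world axes, zero at the start; "moment": the same for the moment, N m; "opening": opening from 0.0 (shut) to 1.0 (fully open); "finger_force": force on a finger pad.
Only numpy, scipy, OpenCV 4.12 (cv2) and the standard library are available. Lean on these libraries where they do the work, as an engineer would, in place of code of your own. Each camera call takes 0.05 s, during which the arm holds its last target. There are 200 camera calls.

## Working session

There is one attempt and no reset: what is moved stays moved. The work goes in short steps, Python scripts to look and compute and a tool call to move; the robot and the scene stay as the last step left them, time stands still between calls to the robot, and variables do not carry over. Pictures are saved under pics/ and viewed, at most 13 in all, crops included, and the job is handed in when it is done.

Besides the shell and the picture viewer there is one more tool, called by a JSON object that holds its "name" and its "arguments", one argument or row to a line. send_rows: Moves the arm, as the interface text tells. Its arguments: {"type":"object","properties":{"steps":{"type":"array"},"newtons":{"type":"number"}},"required":["steps"]}

```bash
mkdir -p pics; cat > h.py <<'E'
import numpy as np, cv2
from cell import env
def snap(n,f):
    im=env.snapshot(n); cv2.imwrite('pics/'+f,im[:,:,::-1]); return im
def proj(n,P):
    m=env.camera_model(n); T=np.array(m["camera_from_world"]); P=np.atleast_2d(P)
    c=P@T[:3,:3].T+T[:3,3]; c=c*[1,-1,-1]
    return cv2.projectPoints(c,np.zeros(3),np.zeros(3),np.array(m["K"]),np.array(m["dist_coeffs"]))[0][:,0]
def ray(n,uv):
    m=env.camera_model(n); T=np.array(m["camera_from_world"]); R=T[:3,:3]
    p=cv2.undistortPoints(np.array([[uv]],float),np.array(m["K"]),np.array(m["dist_coeffs"]))[0,0]
    d=R.T@np.array([p[0],-p[1],-1.]); return -R.T@T[:3,3], d/np.linalg.norm(d)
def onz(n,uv,z):
    o,d=ray(n,uv); return o+d*(z-o[2])/d[2]
def tri(a,b):
    o1,d1=ray('scene',a);o2,d2=ray('top',b)
    s=np.linalg.lstsq(np.c_[d1,-d2],o2-o1,rcond=None)[0]
    p,q=o1+s[0]*d1,o2+s[1]*d2
    return (p+q)/2,np.linalg.norm(p-q)
E
python3 - <<'E'
from h import *
a=snap('scene','s0.png');b=snap('top','t0.png')
cv2.imwrite('pics/s0.png',cv2.resize(a[:,:,::-1],(800,600),interpolation=2));cv2.imwrite('pics/t0.png',cv2.resize(b[:,:,::-1],(800,600),interpolation=2))
np.save('s0.npy',a);np.save('t0.npy',b)
for n in('scene','top'):
    print(n,ray(n,(256,192)))
print(env.sense())
E
```

```text
scene (array([1.18592435, 0.10925738, 0.80946749]), array([-0.65999314, -0.21099694, -0.72103353]))
top (array([ 0.31350624, -0.07757281,  1.32963724]), array([ 0.17249382, -0.03299036, -0.98445798]))
{'clock': 0.1, 'joints': array([ 1.14549318,  0.61577718, -0.01264502,  1.42473678,  0.00810344,
        1.1034018 , -0.04039363]), 'joint_vel': array([-0.00110054, -0.00311617,  0.00117663, -0.00227154,  0.00041172,
       -0.00048843, -0.00130219]), 'joint_efforts': array([ 5.01129107e-04, -4.60043120e+01,  2.09825984e-01, -1.66244656e+01,
       -6.11489802e-02,  1.68722891e-02,  1.12911343e-04]), 'tcp_pos': array([ 0.25216213, -0.59834748,  0.22862695]), 'tool_rot': array([[ 9.21488858e-01,  3.88403762e-01, -8.96026836e-04],
       [ 3.88404795e-01, -9.21486490e-01,  2.08915462e-03],
       [-1.42411100e-05, -2.27315382e-03, -9.99997416e-01]]), 'ft_force': array([0.14012723, 0.3427415 , 0.19481103]), 'moment': array([ 0.01928433,  0.00780482, -0.02160439]), 'finger_force': 0.0, 'opening': 0.9988842429472926}
```

View pics/s0.png

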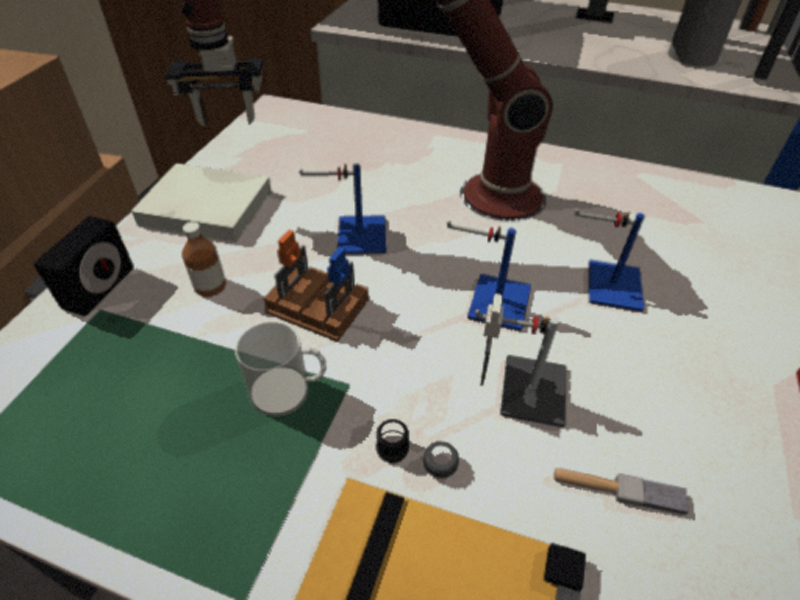

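View pics/t0.png

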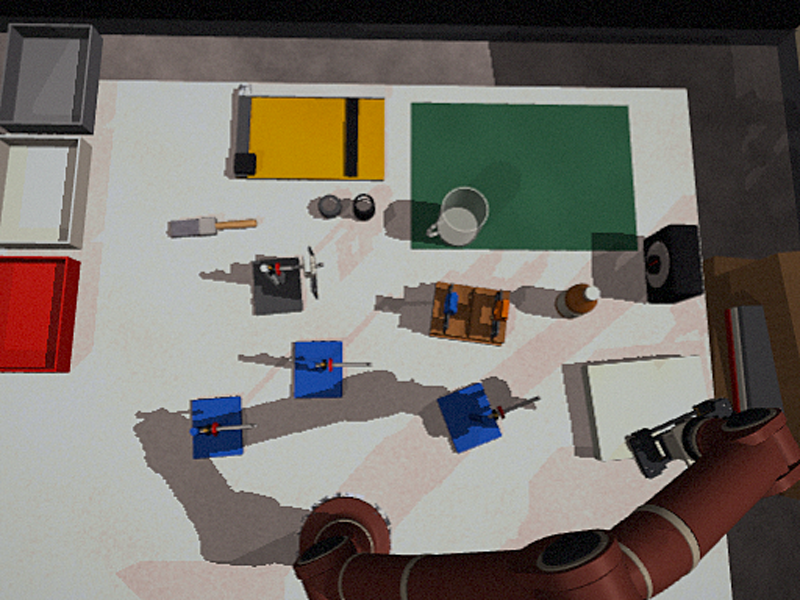

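The two candidate tabs are orange at scene (288,247)/top (502,305), and blue at scene (341,268)/top (453,302), which is the one to leave. There are four hooks. The three blue stands are look-alikes. The grey stand at scene (535,390)/top (277,285) carries the white-tabbed carrier, so that is the hook I need. Next is one enlarged crop to confirm.

```bash
python3 - <<'E'
from h import *
a=np.load('s0.npy')[:,:,::-1];b=np.load('t0.npy')[:,:,::-1]
def c(im,x,y,w=80,h=60): return cv2.resize(im[y:y+h,x:x+w],(400,300),interpolation=cv2.INTER_CUBIC)
v=np.vstack([np.hstack([c(a,160,140),c(a,300,185,96,72)]),np.hstack([c(b,265,170),c(b,150,150)])])
cv2.imwrite('pics/c0.png',v)
for n,im in(('scene',a),('top',b)):
    hsv=cv2.cvtColor(np.ascontiguousarray(im),cv2.COLOR_BGR2HSV)
    for nm,lo,hi,box in (('orange',(3,150,90),(16,255,255),{'scene':(160,140,80,60),'top':(300,180,40,40)}),('red',(0,130,60),(6,255,255),{'scene':(325,190,50,40),'top':(165,160,35,30)}),('red2',(172,130,60),(180,255,255),{'scene':(325,190,50,40),'top':(165,160,35,30)})):
        x,y,w,h=box[n]; m=cv2.inRange(hsv,lo,hi)[y:y+h,x:x+w]
        k,l,s,ce=cv2.connectedComponentsWithStats(m)
        for i in range(1,k):
            if s[i,4]>3: print(n,nm,s[i][:2]+[x,y],s[i][2:],ce[i]+[x,y])
E
```

```text
scene orange [179 148] [ 9  8 34] [182.58823529 151.52941176]
scene orange [183 155] [ 7  8 12] [185.83333333 158.58333333]
scene orange [186 163] [ 4  5 15] [187.26666667 164.66666667]
scene red [341 203] [ 4 10 25] [342.36 206.68]
top orange [300 183] [3 4 8] [300.625 184.625]
top orange [304 184] [14  5 47] [310.10638298 186.10638298]
top orange [321 186] [ 5 19 70] [323.18571429 194.65714286]
top orange [316 193] [ 5 11 25] [318.24 198.36]
top orange [307 196] [ 8 12 71] [310.50704225 201.46478873]
top orange [316 206] [ 8 13 57] [320.38596491 212.68421053]
top orange [300 214] [14  4 28] [305.78571429 215.60714286]
top orange [304 218] [4 1 4] [305.5 218. ]
top orange [310 219] [5 1 5] [312. 219.]
top red [176 168] [ 4  9 22] [177.22727273 171.81818182]
```

View pics/c0.png

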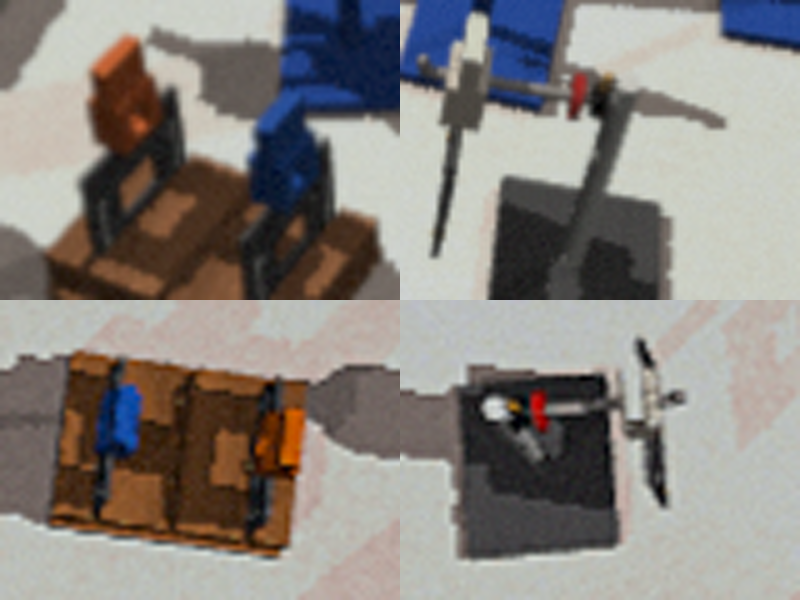

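```bash
python3 - <<'E'
from h import *
np.set_printoptions(precision=4,suppress=True)
def T(u,v): return np.array([265+u/5,170+(v-300)/5])
def H(u,v): return np.array([150+(u-400)/5,150+(v-300)/5])
def S(u,v): return np.array([160+u/5,140+v/5])
def SH(u,v): return np.array([300+(u-400)/4.1667,185+v/4.1667])
c=[onz('top',T(*p),.04) for p in((72,354),(308,380),(280,555),(52,525))]
print('rack',*c); print([np.linalg.norm(c[i]-c[(i+1)%4]) for i in range(4)], sum(c)/4)
print('orange top ctr',tri(S(116,54),T(292,442)), onz('top',T(292,442),.162),onz('scene',S(116,54),.162))
print('orange top edge ends',onz('scene',S(92,67),.162),onz('scene',S(138,40),.162))
print('shoulders plate top corners z=.102', onz('scene',S(84,175),.102),onz('scene',S(178,92),.102))
print('top-view plate', onz('top',T(272,380),.102),onz('top',T(255,538),.102))
print('disc',tri(SH(579,95),H(540,410)),'post top',onz('top',H(495,407),.19))
print('tip',tri(SH(428,70),H(676,397)), onz('top',H(676,397),.176),onz('scene',SH(428,70),.176))
b=[onz('top',H(*p),.012) for p in((458,378),(606,372),(618,545),(462,556))]
print('base',*b,[np.linalg.norm(b[i]-b[(i+1)%4]) for i in range(4)],sum(b)/4)
print('white bottom corners',onz('top',H(640,342),.12),onz('top',H(662,503),.12))
E
```

```text
rack [ 0.5813 -0.2051  0.04  ] [ 0.5638 -0.3756  0.04  ] [ 0.4372 -0.3519  0.04  ] [ 0.4572 -0.19    0.04  ]
[np.float64(0.17135721751171074), np.float64(0.12886158667007394), np.float64(0.1631343535018407), np.float64(0.12497434270933626)] [ 0.5099 -0.2806  0.04  ]
orange top ctr (array([ 0.5   , -0.337 ,  0.1555]), np.float64(0.00044201742043774837)) [ 0.499  -0.3357  0.162 ] [ 0.5068 -0.3323  0.162 ]
orange top edge ends [ 0.522  -0.3399  0.162 ] [ 0.491 -0.326  0.162]
shoulders plate top corners z=.102 [ 0.5505 -0.3399  0.102 ] [ 0.4642 -0.3201  0.102 ]
top-view plate [ 0.5516 -0.3364  0.102 ] [ 0.4426 -0.322   0.102 ]
disc (array([0.5801, 0.1383, 0.1694]), np.float64(0.003203788183870584)) post top [0.5772 0.1615 0.19  ]
tip (array([0.5898, 0.0502, 0.1689]), np.float64(0.0023220821906118475)) [0.5883 0.0483 0.176 ] [0.5961 0.052  0.176 ]
base [0.64   0.2269 0.012 ] [0.6457 0.1183 0.012 ] [0.5164 0.1052 0.012 ] [0.5073 0.2177 0.012 ] [np.float64(0.10877571069344487), np.float64(0.1299700398488964), np.float64(0.11286514646019288), np.float64(0.13294648175754784)] [0.5774 0.167  0.012 ]
white bottom corners [0.6398 0.0799 0.12  ] [0.5285 0.0618 0.12  ]
```

```bash
cat >> h.py <<'E'
from scipy.spatial.transform import Rotation as Ro
np.set_printoptions(precision=4,suppress=True)
def plan(p,yaw,n,g,dp=4):
    """rows to take the TCP to p, tool down, tool x at yaw (deg); n rows"""
    s=env.sense(); P=s['tcp_pos'];R=s['tool_rot']
    Rt=np.array([[np.cos(np.radians(yaw)),np.sin(np.radians(yaw)),0],[np.sin(np.radians(yaw)),-np.cos(np.radians(yaw)),0],[0,0,-1]])
    w=Ro.from_matrix(R.T@Rt).as_rotvec()/n; dP=(np.array(p)-P)/n
    for i in range(n):
        print([float(round(x,dp)) for x in R.T@dP]+[float(round(x,2)) for x in np.degrees(w)]+[g])
        R=R@Ro.from_rotvec(w).as_matrix()
def st():
    s=env.sense(); R=s['tool_rot']; print('t',s['clock'],'p',s['tcp_pos'],'yaw',np.degrees(np.arctan2(R[1,0],R[0,0])),'z',R[:,2],'F',s['ft_force'],'M',s['moment'],'open',s['opening']*.093,'ff',s['finger_force'])
E
python3 -c "
from h import *
plan([.501,-.335,.25],83,10,.093)"
```

```text
[0.0332, -0.0146, -0.0021, -0.01, -0.01, -6.01, 0.093]
[0.0345, -0.0111, -0.0021, -0.01, -0.01, -6.01, 0.093]
[0.0355, -0.0074, -0.0021, -0.01, -0.01, -6.01, 0.093]
[0.0361, -0.0036, -0.0021, -0.01, -0.01, -6.01, 0.093]
[0.0362, 0.0002, -0.0021, -0.01, -0.01, -6.01, 0.093]
[0.036, 0.004, -0.0021, -0.01, -0.01, -6.01, 0.093]
[0.0354, 0.0077, -0.0021, -0.01, -0.01, -6.01, 0.093]
[0.0344, 0.0114, -0.0021, -0.01, -0.01, -6.01, 0.093]
[0.033, 0.0149, -0.0021, -0.01, -0.01, -6.01, 0.093]
[0.0313, 0.0183, -0.0021, -0.01, -0.01, -6.01, 0.093]
```

{"name": "send_rows", "arguments": {
  "steps": [
    [0.033,-0.0145,-0.002,0,0,-6,0.093],
    [0.0345,-0.011,-0.002,0,0,-6,0.093],
    [0.0355,-0.0075,-0.002,0,0,-6,0.093],
    [0.036,-0.0035,-0.002,0,0,-6,0.093],
    [0.036,0,-0.002,0,0,-6,0.093]
  ]
}}

```text
clock: 0.72
tcp_pos: [0.3783, -0.4653, 0.2397]
tool_rot: [[0.598, 0.801, 0.0], [0.801, -0.598, 0.001], [0.001, -0.0, -1.0]]
ft_force: [0.1, 0.1, 0.1]
opening: 0.999
finger_force: 0.0
```

{"name": "send_rows", "arguments": {
  "steps": [
    [0.036,0.004,-0.002,0,0,-6,0.093],
    [0.0355,0.0075,-0.002,0,0,-6,0.093],
    [0.0345,0.0115,-0.002,0,0,-6,0.093],
    [0.033,0.015,-0.002,0,0,-6,0.093],
    [0.031,0.018,-0.002,0,0,-6,0.093]
  ]
}}

```text
clock: 1.35
tcp_pos: [0.5021, -0.3336, 0.2498]
tool_rot: [[0.118, 0.993, 0.0], [0.993, -0.118, 0.0], [0.0, 0.0, -1.0]]
ft_force: [0.5, -0.5, -0.1]
opening: 0.999
finger_force: 0.0
```

```bash
python3 - <<'E'
from h import *
st(); plan([.501,-.335,.25],83,1,.093); plan([.501,-.335,.139],83,3,.093)
a=env.snapshot('scene')[:,:,::-1];np.save('s1.npy',a)
cv2.imwrite('pics/s1.png',cv2.resize(a[60:210,110:310],(800,600),interpolation=2))
E
```

```text
t 1.35 p [ 0.5021 -0.3336  0.2498] yaw 83.24615893967542 z [ 0.0001  0.0004 -1.    ] F [ 0.4919 -0.5024 -0.1149] M [-0.0411 -0.1055 -0.0105] open 0.09294197469886269 ff 0.0
[-0.0015, -0.0009, -0.0002, 0.0, -0.02, 0.25, 0.093]
[-0.0005, -0.0003, 0.0369, 0.0, -0.01, 0.08, 0.093]
[-0.0005, -0.0003, 0.0369, 0.0, -0.01, 0.08, 0.093]
[-0.0005, -0.0003, 0.0369, 0.0, -0.01, 0.08, 0.093]
```

View pics/s1.png

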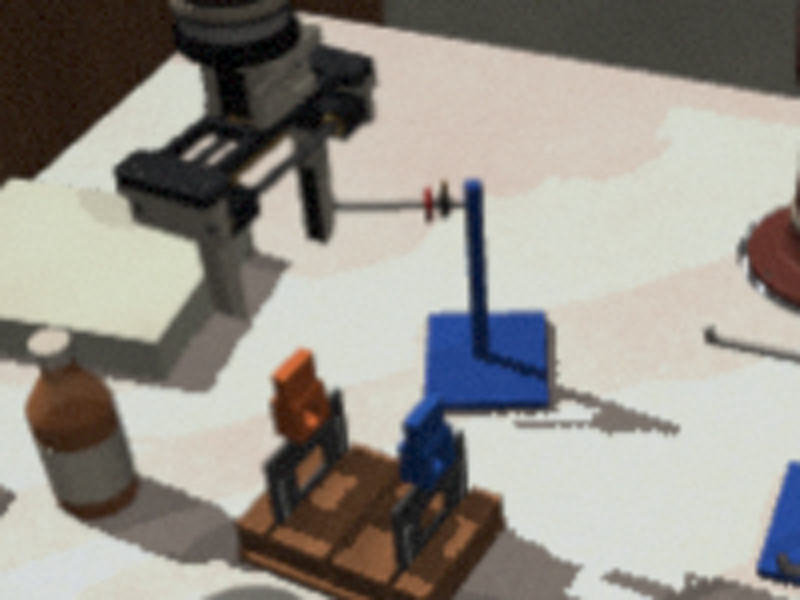

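The crop shows the open jaws, with fingertips at about (230,305) and (315,235), straddling the line above the orange tab at (300,395). The blue tab at (430,445) is clear, so I'll descend and grip.

{"name": "send_rows", "arguments": {
  "steps": [
    [-0.0015,-0.001,0.035,0,0,0.2,0.093],
    [0,0,0.035,0,0,0,0.093],
    [0,0,0.025,0,0,0,0.093],
    [0,0,0.016,0,0,0,0.093],
    [0,0,0,0,0,0,0.06]
  ]
}}

```text
clock: 2.02
tcp_pos: [0.4993, -0.3367, 0.1378]
tool_rot: [[0.127, 0.992, -0.002], [0.992, -0.127, 0.001], [0.001, -0.002, -1.0]]
ft_force: [-0.4, -0.3, 0.7]
opening: 0.937
finger_force: 0.0
```

{"name": "send_rows", "arguments": {
  "steps": [
    [0,0,0,0,0,0,0.048],
    [0,0,0,0,0,0,0.044],
    [0,0,0,0,0,0,0.042],
    [0,0,0,0,0,0,0.041],
    [0,0,0,0,0,0,0.041]
  ],
  "newtons": 5
}}

```text
clock: 2.65
tcp_pos: [0.4997, -0.3375, 0.1388]
tool_rot: [[0.128, 0.992, 0.0], [0.992, -0.128, -0.0], [-0.0, 0.0, -1.0]]
ft_force: [0.1, 0.3, -0.4]
opening: 0.453
finger_force: 0.0
```

```bash
python3 - <<'E'
from h import *
st()
a=env.snapshot('scene')[:,:,::-1];b=env.snapshot('top')[:,:,::-1]
cv2.imwrite('pics/c2.png',np.hstack([cv2.resize(a[120:220,150:250],(400,400),interpolation=2),cv2.resize(b[150:250,260:360],(400,400),interpolation=2)]))
E
```

```text
t 2.65 p [ 0.4997 -0.3375  0.1388] yaw 82.65147549949192 z [ 0.0002 -0.0001 -1.    ] F [ 0.0655  0.2723 -0.3996] M [-0.06   -0.0084 -0.023 ] open 0.04210008953055097 ff 0.0
```

View pics/c2.png

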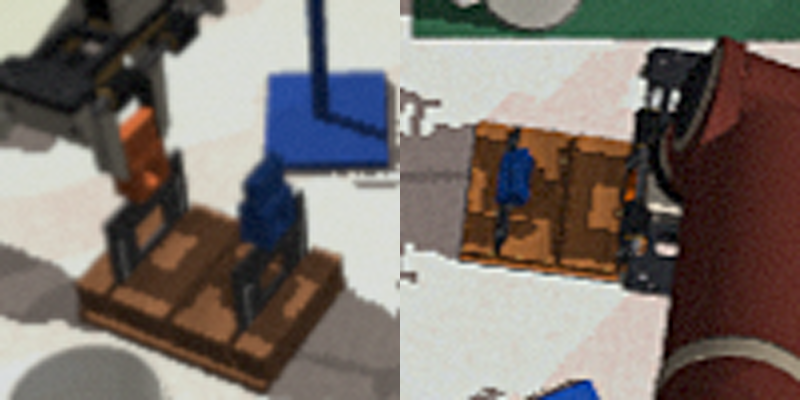

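The crop shows the jaws on both narrow sides of the orange tab at (140,155), 42 mm apart with no contact yet. I'll close and lift.

{"name": "send_rows", "arguments": {
  "steps": [
    [0,0,0,0,0,0,0.036],
    [0,0,0,0,0,0,0.03],
    [0,0,0,0,0,0,0.03],
    [0,0,0,0,0,0,0.03]
  ],
  "newtons": 15
}}

```text
clock: 3.25
tcp_pos: [0.5, -0.3375, 0.1387]
tool_rot: [[0.128, 0.992, 0.001], [0.992, -0.128, -0.0], [-0.0, 0.001, -1.0]]
ft_force: [0.7, 0.1, 0.9]
opening: 0.409
finger_force: 15.0
```

{"name": "send_rows", "arguments": {
  "steps": [
    [0,0,0,0,0,0,0.025],
    [0,0,0,0,0,0,0.025],
    [0,0,0,0,0,0,0.025]
  ],
  "newtons": 45
}}

```text
clock: 3.62
tcp_pos: [0.4998, -0.3375, 0.1388]
tool_rot: [[0.128, 0.992, 0.0], [0.992, -0.128, -0.0], [-0.0, 0.0, -1.0]]
ft_force: [1.2, -0.6, 0.3]
opening: 0.408
finger_force: 44.9
```

```bash
python3 -c "
from h import *
st()"
```

```text
t 3.625 p [ 0.4998 -0.3375  0.1388] yaw 82.65219453058268 z [ 0.0003 -0.0001 -1.    ] F [ 1.2401 -0.5859  0.3075] M [-0.1386 -0.3789 -0.0422] open 0.0379719220728752 ff 44.94184009730816
```

{"name": "send_rows", "arguments": {
  "steps": [
    [0,0,-0.004,0,0,0,0.025],
    [0,0,-0.01,0,0,0,0.025],
    [0,0,-0.012,0,0,0,0.025],
    [0,0,-0.012,0,0,0,0.025],
    [0,0,-0.012,0,0,0,0.025]
  ]
}}

```text
clock: 4.25
tcp_pos: [0.4997, -0.3376, 0.1898]
tool_rot: [[0.128, 0.992, 0.0], [0.992, -0.128, -0.0], [-0.0, 0.001, -1.0]]
ft_force: [-0.9, 1.4, -1.1]
opening: 0.406
finger_force: 44.9
```

{"name": "send_rows", "arguments": {
  "steps": [
    [0,0,-0.03,0,0,0,0.025],
    [0,0,-0.035,0,0,0,0.025],
    [0,0,-0.03,0,0,0,0.025],
    [0,0,0,0,0,0,0.025],
    [0,0,0,0,0,0,0.025]
  ]
}}

```text
clock: 4.88
tcp_pos: [0.4989, -0.3372, 0.2825]
tool_rot: [[0.128, 0.992, -0.002], [0.992, -0.128, 0.001], [0.001, -0.002, -1.0]]
ft_force: [0.8, -0.2, -2.6]
opening: 0.403
finger_force: 44.9
```

```bash
python3 - <<'E'
from h import *
st()
a=env.snapshot('scene')[:,:,::-1];b=env.snapshot('top')[:,:,::-1]
np.save('s3.npy',a)
cv2.imwrite('pics/c3.png',np.hstack([cv2.resize(a[70:190,150:270],(480,480),interpolation=2),cv2.resize(a[190:240,300:360],(320,267),interpolation=2,).repeat(1,0) if 0 else cv2.resize(a[185:265,305:358],(318,480),interpolation=2)]))
E
```

```text
t 4.875 p [ 0.4989 -0.3372  0.2825] yaw 82.65617376276603 z [-0.0021  0.0011 -1.    ] F [ 0.7742 -0.245  -2.5527] M [-0.0093 -0.0843  0.0329] open 0.03751834906709234 ff 44.93873968720436
```

View pics/c3.png

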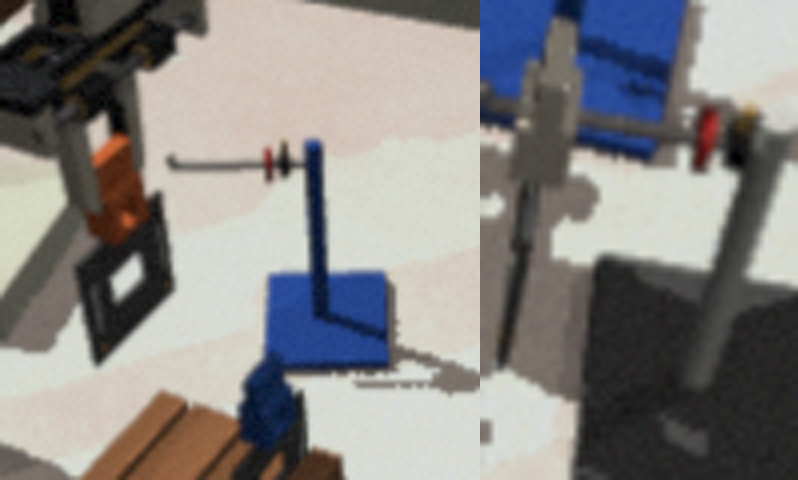

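```bash
python3 - <<'E'
from h import *
def H(u,v): return np.array([150+(u-400)/5,150+(v-300)/5])
def SH(u,v): return np.array([300+(u-400)/4.1667,185+v/4.1667])
def C(u,v): return np.array([305+(u-480)/6,185+v/6])
s=env.sense();P=s['tcp_pos'];R=s['tool_rot']; mid=P+[0,0,-.0188-.033]
ex=R[:,0];ey=R[:,1];ez=np.array([0,0,1.])
pts=[mid+sy*.05*ey+h*ez for sy,h in((1,-.075),(-1,-.075),(-1,.015),(1,.015))]
print('plate pred',proj('scene',pts)); print('seen [174.2,160.5] [193,141.7] [189.5,118] [170,137]')
for dx in(-.006,.006):print('tabtop pred',proj('scene',[mid+sy*.019*ey+.075*ez+dx*ex for sy in(1,-1)]).ravel())
print('dpx per 10mm ex',proj('scene',[mid,mid+.01*ex,mid+.01*ey,mid+.01*ez]))
print('scene prong z.17:',[onz('scene',p,.17) for p in(SH(434,75),C(500,106),C(600,122),C(680,130),C(706,137))])
print('top prong z.17:',[onz('top',p,.17) for p in(H(668,398),H(620,405),H(570,409),H(540,410))])
print('white tab top', tri(SH(478,25),H(652,385)), tri(SH(463,108),H(640,425)))
E
```

```text
plate pred [[173.3404 160.6856]
 [192.7144 141.1667]
 [189.1619 115.9746]
 [168.2045 135.1223]]
seen [174.2,160.5] [193,141.7] [189.5,118] [170,137]
tabtop pred [169.6989 109.4075 178.1385 102.3277]
tabtop pred [173.4857 110.5528 181.8652 103.415 ]
dpx per 10mm ex [[179.7715 129.6936]
 [182.7578 130.6565]
 [177.6926 131.6272]
 [179.2713 126.7303]]
scene prong z.17: [array([0.5932, 0.0557, 0.17  ]), array([0.592 , 0.0558, 0.17  ]), array([0.587 , 0.0966, 0.17  ]), array([0.5804, 0.1285, 0.17  ]), array([0.5806, 0.1392, 0.17  ])]
top prong z.17: [array([0.589 , 0.0541, 0.17  ]), array([0.584, 0.085, 0.17 ]), array([0.581 , 0.1172, 0.17  ]), array([0.5801, 0.1366, 0.17  ])]
white tab top (array([0.5866, 0.0671, 0.211 ]), np.float64(0.014968883780786067)) (array([0.5792, 0.076 , 0.1325]), np.float64(0.0010188204753156483))
```

```bash
python3 -c "
from h import *
plan([.597,-.006,.3325],96.5,10,.025)"
```

```text
[0.0341, 0.0055, -0.005, -0.02, -0.01, -1.38, 0.025]
[0.034, 0.0063, -0.005, -0.02, -0.01, -1.38, 0.025]
[0.0338, 0.0071, -0.005, -0.02, -0.01, -1.38, 0.025]
[0.0336, 0.008, -0.005, -0.02, -0.01, -1.38, 0.025]
[0.0334, 0.0088, -0.0051, -0.02, -0.01, -1.38, 0.025]
[0.0332, 0.0096, -0.0051, -0.02, -0.01, -1.38, 0.025]
[0.0329, 0.0104, -0.0051, -0.02, -0.01, -1.38, 0.025]
[0.0327, 0.0112, -0.0051, -0.02, -0.01, -1.38, 0.025]
[0.0324, 0.012, -0.0051, -0.02, -0.01, -1.38, 0.025]
[0.0321, 0.0127, -0.0051, -0.02, -0.01, -1.38, 0.025]
```

{"name": "send_rows", "arguments": {
  "steps": [
    [0,0,-0.025,0,0,0,0.025],
    [0,0,-0.025,0,0,0,0.025],
    [0.017,0.003,0,0,0,-0.7,0.025],
    [0.034,0.006,0,0,0,-1.4,0.025],
    [0.034,0.007,0,0,0,-1.4,0.025]
  ]
}}

```text
clock: 5.6
tcp_pos: [0.5245, -0.252, 0.3313]
tool_rot: [[0.065, 0.998, -0.003], [0.998, -0.065, 0.003], [0.003, -0.003, -1.0]]
ft_force: [-0.0, -0.4, -0.8]
opening: 0.404
finger_force: 44.9
```

{"name": "send_rows", "arguments": {
  "steps": [
    [0.034,0.007,0,0,0,-1.4,0.025],
    [0.0335,0.008,0,0,0,-1.4,0.025],
    [0.0335,0.009,0,0,0,-1.4,0.025],
    [0.033,0.0095,0,0,0,-1.4,0.025],
    [0.033,0.0105,0,0,0,-1.4,0.025]
  ]
}}

```text
clock: 6.22
tcp_pos: [0.571, -0.0857, 0.3314]
tool_rot: [[-0.058, 0.998, -0.004], [0.998, 0.058, 0.001], [0.002, -0.004, -1.0]]
ft_force: [0.4, 0.4, -2.9]
opening: 0.409
finger_force: 44.9
```

{"name": "send_rows", "arguments": {
  "steps": [
    [0.0325,0.011,0,0,0,-1.4,0.025],
    [0.0325,0.012,0,0,0,-1.4,0.025],
    [0.016,0.006,0,0,0,-0.7,0.025],
    [0,0,0,0,0,0,0.025],
    [0,0,0,0,0,0,0.025]
  ]
}}

```text
clock: 6.85
tcp_pos: [0.5944, -0.0075, 0.3331]
tool_rot: [[-0.113, 0.994, -0.001], [0.994, 0.113, -0.002], [-0.002, -0.001, -1.0]]
ft_force: [-0.8, -0.1, -2.5]
opening: 0.408
finger_force: 44.9
```

```bash
python3 -c "
from h import *
st();plan([.597,-.006,.1943],96.5,5,.025)"
```

```text
t 6.85 p [ 0.5944 -0.0075  0.3331] yaw 96.50705973288167 z [-0.0012 -0.0017 -1.    ] F [-0.793  -0.088  -2.4715] M [-0.0518 -0.0317  0.013 ] open 0.03793863036746855 ff 44.93848219513893
[0.0003, 0.0006, 0.0278, -0.02, 0.02, 0.0, 0.025]
[0.0003, 0.0006, 0.0278, -0.02, 0.02, 0.0, 0.025]
[0.0003, 0.0006, 0.0278, -0.02, 0.02, 0.0, 0.025]
[0.0003, 0.0006, 0.0278, -0.02, 0.02, 0.0, 0.025]
[0.0002, 0.0006, 0.0278, -0.02, 0.02, 0.0, 0.025]
```

{"name": "send_rows", "arguments": {
  "steps": [
    [0,0.001,0.0275,0,0,0,0.025],
    [0,0.001,0.03,0,0,0,0.025],
    [0,0,0.03,0,0,0,0.025],
    [0,0,0.03,0,0,0,0.025],
    [0,0,0.021,0,0,0,0.025]
  ]
}}

```text
clock: 7.48
tcp_pos: [0.5961, -0.008, 0.1937]
tool_rot: [[-0.112, 0.994, -0.002], [0.994, 0.112, -0.002], [-0.001, -0.002, -1.0]]
ft_force: [-0.5, -0.1, -1.2]
opening: 0.404
finger_force: 44.9
```

{"name": "send_rows", "arguments": {
  "steps": [
    [0,0,0,0,0,0,0.025],
    [0,0,0,0,0,0,0.025]
  ]
}}

```text
clock: 7.72
tcp_pos: [0.5975, -0.0063, 0.1962]
tool_rot: [[-0.114, 0.993, 0.002], [0.993, 0.114, -0.0], [-0.0, 0.002, -1.0]]
ft_force: [-0.4, -0.5, -1.0]
opening: 0.403
finger_force: 44.9
```

```bash
python3 - <<'E'
from h import *
st()
a=env.snapshot('scene')[:,:,::-1];b=env.snapshot('top')[:,:,::-1]
np.save('s4.npy',a);np.save('t4.npy',b)
cv2.imwrite('pics/c4.png',np.hstack([cv2.resize(a[170:270,265:365],(500,500),interpolation=2),cv2.resize(b[140:240,170:230],(300,500),interpolation=2)]))
E
```

```text
t 7.725 p [ 0.5975 -0.0063  0.1962] yaw 96.54875631718127 z [ 0.0019 -0.0003 -1.    ] F [-0.4216 -0.5065 -1.0294] M [ 0.0323 -0.0799 -0.0131] open 0.0374947159757221 ff 44.93872627615929
```

View pics/c4.png

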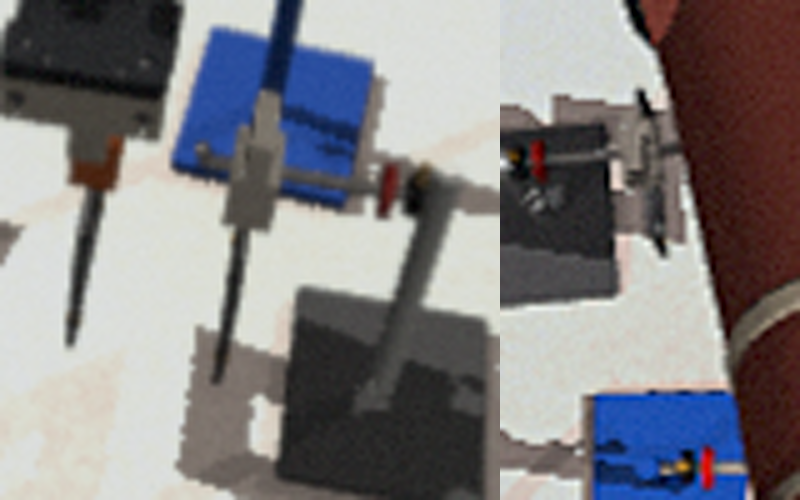

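```bash
python3 - <<'E'
from h import *
def C(u,v): return np.array([265+u/5,170+v/5])
def D(u,v): return np.array([170+(u-500)/5,140+v/5])
s=env.sense();P=s['tcp_pos'];R=s['tool_rot'];ex,ey=R[:,0],R[:,1]
hole=P-[0,0,.0188]; ezz=np.array([0,0,1])
print('pred corner bot/top shoulder', proj('scene',[hole+.05*ey-.108*ezz, hole+.05*ey-.018*ezz]),'seen',C(70,347),C(100,190))
print('tab lower-near corners pred',proj('scene',[hole+.019*ey-.018*ezz+d*ex for d in(-.012,.012)]),'seen',C(68,185),C(117,190))
w=onz('scene',C(217,382),.0557);w2=onz('scene',C(240,228),.1457); o=onz('scene',C(70,347),hole[2]-.108)
print('white corner',w,w2,'centre est',w-.05*ey,w2-.05*ey,'orange corner seen',o,'bias',o-(hole+.05*ey-.108*ezz))
print('tabcorners white',[onz('scene',C(*p),.1637-.018)-.019*ey for p in((223,222),(270,228))])
print('tip top scene',onz('scene',C(203,150),.180),'axis bend',onz('scene',C(207,162),.17))
print('pred at (.5905,.054,.17)',proj('scene',[.5905,.054,.17]),proj('top',[.5905,.054,.17]))
print('top tip',onz('top',D(672,150),.17),'white plate ends z~.10',onz('top',D(642,92),.1457),onz('top',D(663,253),.1457))
print('prong z from scene',[onz('scene',C(*p),.17) for p in((225,167),(300,176),(370,184))],'top',[onz('top',D(*p),.17) for p in((560,160),(600,155))])
E
```

```text
pred corner bot/top shoulder [[277.9995 237.9461]
 [280.2705 215.7446]] seen [279.  239.4] [285. 208.]
tab lower-near corners pred [[277.5194 205.6086]
 [287.0683 207.2225]] seen [278.6 207. ] [288.4 208. ]
white corner [0.6368 0.0806 0.0557] [0.608  0.0744 0.1457] centre est [0.5871 0.0749 0.0556] [0.5584 0.0686 0.1456] orange corner seen [0.6508 0.0039 0.0698] bias [ 0.0035  0.0037 -0.0001]
tabcorners white [array([0.5881, 0.0633, 0.1456]), array([0.5842, 0.0863, 0.1456])]
tip top scene [0.5949 0.0484 0.18  ] axis bend [0.5927 0.0511 0.17  ]
pred at (.5905,.054,.17) [[307.7367 202.0577]] [[203.6406 169.1397]]
top tip [0.5877 0.0515 0.17  ] white plate ends z~.10 [0.6328 0.0752 0.1457] [0.524  0.0581 0.1457]
prong z from scene [array([0.593 , 0.0603, 0.17  ]), array([0.5865, 0.0965, 0.17  ]), array([0.5803, 0.1301, 0.17  ])] top [array([0.5802, 0.1237, 0.17  ]), array([0.5838, 0.0979, 0.17  ])]
```

```bash
python3 - <<'E'
from h import *
st()
for f in('t0.npy','t4.npy'):
    b=np.load(f); b=b[:,:,::-1] if f=='t0.npy' else b
    g=cv2.cvtColor(np.ascontiguousarray(b),cv2.COLOR_BGR2GRAY).astype(float)
    # prong: silver over dark base, between disc and white tab
    L=[]
    for u in range(182,191):
        col=g[166:178,u]; w=np.clip(col-np.percentile(col,40)-15,0,None); v=(w*np.arange(166,178)).sum()/w.sum()
        L.append(onz('top',(u,v),.17)); 
    L=np.array(L); k=np.polyfit(L[:,1],L[:,0],1); print(f,'prong deg',np.degrees(np.arctan(-k[0])),'x at .05,.095,.13',np.polyval(k,[.05,.095,.13]),np.round(L[[0,-1]],4).tolist(), 'res',np.std(L[:,0]-np.polyval(k,L[:,1])))
    hsv=cv2.cvtColor(np.ascontiguousarray(b),cv2.COLOR_BGR2HSV)
    m=((g<85)).astype(np.uint8)[158:208,155:200]
    for r in range(8,38,1):
        pass
    # base lower edge: dark->bright along each column 166..190 ; right edge along rows 178..200
    lo=[(u,[v for v in range(185,208) if g[v,u]<110][-1]) for u in range(165,190)]
    rt=[([u for u in range(180,198) if g[v,u]<110][-1],v) for v in range(180,194)]
    for n,e in(('lower',lo),('right',rt)):
        q=np.array([onz('top',(u+.5*(n=='right'),v+.5*(n=='lower')),.012)[:2] for u,v in e])
        vx,vy,x0,y0=cv2.fitLine(q.astype(np.float32),cv2.DIST_HUBER,0,.01,.01).ravel(); print(n,np.degrees(np.arctan2(vy,vx)),x0,y0)
E
```

```text
t 7.825 p [ 0.5976 -0.0056  0.1966] yaw 96.605444538206 z [ 0.0027 -0.     -1.    ] F [-0.1982 -0.1224 -1.4236] M [-0.0364 -0.0681 -0.0493] open 0.037525867660662605 ff 44.93866950273514
t0.npy prong deg 8.31795184592082 x at .05,.095,.13 [0.5928 0.5862 0.5811] [[0.5822, 0.1237, 0.17], [0.5863, 0.098, 0.17]] res 0.00043394389441549637
lower -83.82945 0.5103181 0.17125422
right 1.8950121 0.55967677 0.110659204
t4.npy prong deg 7.117555596182198 x at .05,.095,.13 [0.5919 0.5863 0.5819] [[0.5828, 0.1238, 0.17], [0.5859, 0.098, 0.17]] res 0.00019020304205967265
lower -83.69359 0.5115021 0.16189873
right -10.835445 0.5615848 0.10706867
```

{"name": "send_rows", "arguments": {
  "steps": [
    [0,0,0,0,0,0,0.025]
  ]
}}

```text
clock: 7.95
tcp_pos: [0.5973, -0.0053, 0.1962]
tool_rot: [[-0.116, 0.993, 0.002], [0.993, 0.116, -0.0], [-0.0, 0.002, -1.0]]
ft_force: [0.1, -0.1, -2.6]
opening: 0.405
finger_force: 44.9
```

{"name": "send_rows", "arguments": {
  "steps": [
    [0,0,0,0,0,0,0.025]
  ]
}}

```text
clock: 8.07
tcp_pos: [0.597, -0.0052, 0.1957]
tool_rot: [[-0.116, 0.993, 0.001], [0.993, 0.116, -0.0], [-0.0, 0.001, -1.0]]
ft_force: [0.7, 0.0, -1.7]
opening: 0.402
finger_force: 44.9
```

{"name": "send_rows", "arguments": {
  "steps": [
    [0.008,0,0.0015,0,0,-0.4,0.025],
    [0.008,0,0,0,0,0,0.025],
    [0.008,0,0,0,0,0,0.025],
    [0.004,0,0,0,0,0,0.025],
    [0,0,0,0,0,0,0.025]
  ]
}}

```text
clock: 8.7
tcp_pos: [0.5933, 0.0231, 0.1937]
tool_rot: [[-0.124, 0.992, 0.0], [0.992, 0.124, 0.0], [0.0, 0.0, -1.0]]
ft_force: [-0.3, -0.5, -2.0]
opening: 0.408
finger_force: 44.9
```

{"name": "send_rows", "arguments": {
  "steps": [
    [0.003,0,0,0,0,0,0.025],
    [0.003,0,0,0,0,0,0.025],
    [0.003,0,0,0,0,0,0.025],
    [0.003,0,0,0,0,0,0.025],
    [0,0,0,0,0,0,0.025]
  ]
}}

```text
clock: 9.32
tcp_pos: [0.5919, 0.0349, 0.1937]
tool_rot: [[-0.123, 0.992, 0.0], [0.992, 0.123, 0.0], [0.0, 0.0, -1.0]]
ft_force: [0.1, -0.5, -1.6]
opening: 0.405
finger_force: 44.9
```

{"name": "send_rows", "arguments": {
  "steps": [
    [0.002,0,0,0,0,0,0.025],
    [0.002,0,0,0,0,0,0.025],
    [0.002,0,0,0,0,0,0.025],
    [0.002,0,0,0,0,0,0.025]
  ]
}}

```text
clock: 9.82
tcp_pos: [0.5909, 0.0425, 0.1937]
tool_rot: [[-0.123, 0.992, -0.0], [0.992, 0.123, 0.0], [0.0, -0.0, -1.0]]
ft_force: [0.3, 0.6, -1.3]
opening: 0.404
finger_force: 44.9
```

{"name": "send_rows", "arguments": {
  "steps": [
    [0.002,0,0,0,0,0,0.025],
    [0.002,0,0,0,0,0,0.025],
    [0.002,0,0,0,0,0,0.025],
    [0,0,0,0,0,0,0.025]
  ]
}}

```text
clock: 10.32
tcp_pos: [0.5904, 0.0478, 0.1937]
tool_rot: [[-0.122, 0.992, 0.0], [0.992, 0.122, -0.001], [-0.001, 0.0, -1.0]]
ft_force: [0.2, -0.5, -0.8]
opening: 0.407
finger_force: 44.9
```

```bash
python3 - <<'E'
from h import *
st()
a=env.snapshot('scene')[:,:,::-1];b=env.snapshot('top')[:,:,::-1]
cv2.imwrite('pics/c5.png',np.hstack([cv2.resize(a[170:250,285:365],(560,560),interpolation=2),cv2.resize(b[140:220,165:199],(238,560),interpolation=2)]))
E
```

```text
t 10.325 p [0.5904 0.0478 0.1937] yaw 97.02840904290544 z [ 0.0003 -0.0007 -1.    ] F [ 0.2463 -0.5166 -0.8012] M [-0.2421 -0.2235 -0.0564] open 0.037896617799185926 ff 44.94051307439804
```

View pics/c5.png

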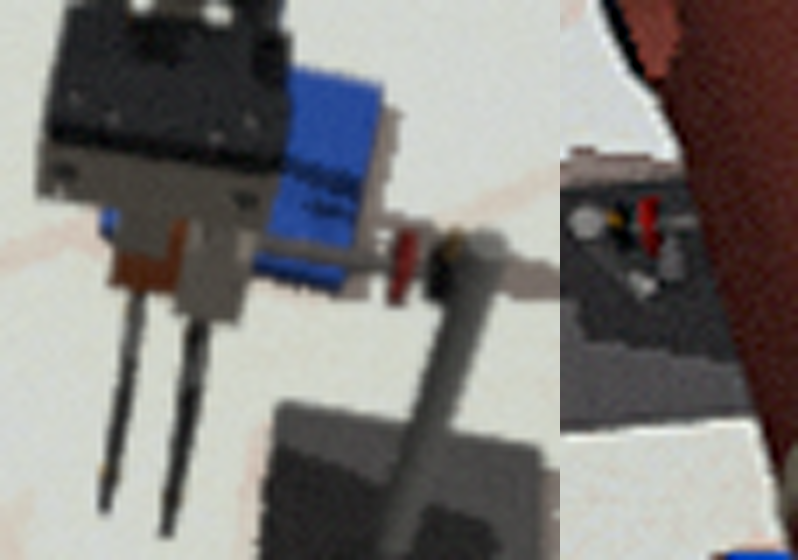

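{"name": "send_rows", "arguments": {
  "steps": [
    [0.002,0,0,0,0,0,0.025],
    [0.002,0,0,0,0,0,0.025],
    [0.002,0,0,0,0,0,0.025],
    [0.002,0,0,0,0,0,0.025]
  ]
}}

```text
clock: 10.92
tcp_pos: [0.5893, 0.0564, 0.1938]
tool_rot: [[-0.123, 0.992, 0.0], [0.992, 0.123, 0.0], [0.0, 0.0, -1.0]]
ft_force: [0.6, -0.8, -1.3]
opening: 0.408
finger_force: 44.9
```

{"name": "send_rows", "arguments": {
  "steps": [
    [0.002,0,0,0,0,0,0.025],
    [0.002,0,0,0,0,0,0.025],
    [0.002,0,0,0,0,0,0.025],
    [0.002,0,0,0,0,0,0.025]
  ]
}}

```text
clock: 11.42
tcp_pos: [0.5882, 0.0643, 0.1937]
tool_rot: [[-0.123, 0.992, 0.0], [0.992, 0.123, 0.0], [0.0, 0.0, -1.0]]
ft_force: [1.4, -1.1, -1.3]
opening: 0.409
finger_force: 44.9
```

{"name": "send_rows", "arguments": {
  "steps": [
    [0.002,0,0,0,0,0,0.025],
    [0.002,0,0,0,0,0,0.025],
    [0.002,0,0,0,0,0,0.025],
    [0,0,0,0,0,0,0.025]
  ]
}}

```text
clock: 11.92
tcp_pos: [0.5873, 0.0707, 0.1937]
tool_rot: [[-0.123, 0.992, -0.0], [0.992, 0.123, 0.001], [0.001, -0.0, -1.0]]
ft_force: [0.2, -0.8, -1.0]
opening: 0.408
finger_force: 44.9
```

{"name": "send_rows", "arguments": {
  "steps": [
    [0.002,0,0,0,0,0,0.025],
    [0.002,0,0,0,0,0,0.025],
    [0.002,0,0,0,0,0,0.025],
    [0.002,0,0,0,0,0,0.025],
    [0,0,0,0,0,0,0.025]
  ]
}}

```text
clock: 12.55
tcp_pos: [0.5864, 0.0788, 0.1937]
tool_rot: [[-0.123, 0.992, -0.0], [0.992, 0.123, 0.001], [0.001, -0.0, -1.0]]
ft_force: [0.7, -1.5, -2.0]
opening: 0.402
finger_force: 44.9
```

```bash
python3 - <<'E'
from h import *
st()
a=env.snapshot('scene')[:,:,::-1]; np.save('s6.npy',a)
cv2.imwrite('pics/c6.png',cv2.resize(a[170:250,285:365],(600,600),interpolation=2))
E
```

```text
t 12.55 p [0.5864 0.0788 0.1937] yaw 97.08831472549961 z [-0.0002  0.0007 -1.    ] F [ 0.6989 -1.5124 -2.0178] M [-0.1563 -0.1561 -0.0281] open 0.03736309049464626 ff 44.94032219052315
```

View pics/c6.png

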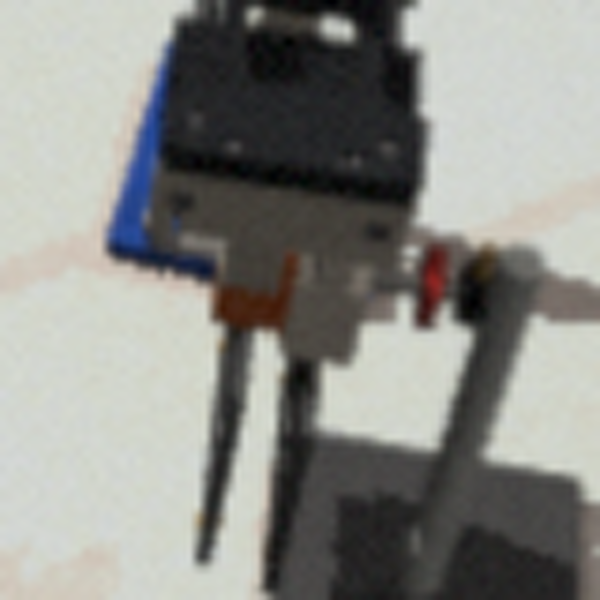

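{"name": "send_rows", "arguments": {
  "steps": [
    [0,0,0.002,0,0,0,0.025],
    [0,0,0.002,0,0,0,0.025],
    [0,0,0.002,0,0,0,0.025],
    [0,0,0.002,0,0,0,0.025],
    [0,0,0.001,0,0,0,0.025]
  ]
}}

```text
clock: 13.22
tcp_pos: [0.5864, 0.0782, 0.1845]
tool_rot: [[-0.123, 0.992, -0.0], [0.992, 0.123, 0.0], [0.0, -0.0, -1.0]]
ft_force: [0.6, 0.4, -1.5]
opening: 0.405
finger_force: 44.9
```

{"name": "send_rows", "arguments": {
  "steps": [
    [0,0,0.0005,0,0,0,0.025],
    [0,0,0.0005,0,0,0,0.025],
    [0,0,0,0,0,0,0.025]
  ]
}}

```text
clock: 13.6
tcp_pos: [0.5865, 0.0781, 0.1838]
tool_rot: [[-0.123, 0.992, -0.0], [0.992, 0.123, 0.0], [0.0, -0.0, -1.0]]
ft_force: [-0.7, 0.4, -1.5]
opening: 0.405
finger_force: 44.9
```

{"name": "send_rows", "arguments": {
  "steps": [
    [0.002,0,0,0,0,0,0.025],
    [0.002,0,0,0,0,0,0.025],
    [0.002,0,0,0,0,0,0.025],
    [0.002,0,0,0,0,0,0.025],
    [0,0,0,0,0,0,0.025]
  ]
}}

```text
clock: 14.22
tcp_pos: [0.5856, 0.0865, 0.1837]
tool_rot: [[-0.123, 0.992, 0.0], [0.992, 0.123, 0.001], [0.001, 0.0, -1.0]]
ft_force: [-0.4, -1.6, -1.0]
opening: 0.404
finger_force: 44.9
```

{"name": "send_rows", "arguments": {
  "steps": [
    [0.001,0,0,0,0,0,0.025],
    [0.001,0,0,0,0,0,0.025],
    [0.001,0,0,0,0,0,0.025],
    [0.001,0,0,0,0,0,0.025]
  ]
}}

```text
clock: 14.72
tcp_pos: [0.5852, 0.0901, 0.1837]
tool_rot: [[-0.123, 0.992, 0.0], [0.992, 0.123, 0.0], [0.0, 0.0, -1.0]]
ft_force: [0.5, -2.4, -1.2]
opening: 0.404
finger_force: 44.9
```

```bash
python3 -c "
from h import *
st()"
```

```text
t 14.725 p [0.5852 0.0901 0.1837] yaw 97.04997704131397 z [ 0.0004  0.0002 -1.    ] F [ 0.4915 -2.3979 -1.2202] M [-0.5351 -0.2294 -0.086 ] open 0.037595667247555205 ff 44.942224994301796
```

{"name": "send_rows", "arguments": {
  "steps": [
    [0.0005,0,0,0,0,0,0.025],
    [0.0005,0,0,0,0,0,0.025],
    [0.0005,0,0,0,0,0,0.025],
    [0.0005,0,0,0,0,0,0.025]
  ]
}}

```text
clock: 15.22
tcp_pos: [0.5849, 0.0921, 0.1837]
tool_rot: [[-0.123, 0.992, 0.0], [0.992, 0.123, 0.0], [0.0, 0.0, -1.0]]
ft_force: [0.3, -3.0, -0.7]
opening: 0.405
finger_force: 44.9
```

{"name": "send_rows", "arguments": {
  "steps": [
    [0.0005,0,0,0,0,0,0.025],
    [0.0005,0,0,0,0,0,0.025],
    [0,0,0,0,0,0,0.025]
  ]
}}

```text
clock: 15.6
tcp_pos: [0.5846, 0.0933, 0.1837]
tool_rot: [[-0.123, 0.992, -0.0], [0.992, 0.123, 0.0], [0.0, 0.0, -1.0]]
ft_force: [0.7, -1.1, -2.0]
opening: 0.403
finger_force: 44.9
```

{"name": "send_rows", "arguments": {
  "steps": [
    [0.0005,0,0,0,0,0,0.025],
    [0.0005,0,0,0,0,0,0.025],
    [0,0,0,0,0,0,0.025]
  ]
}}

```text
clock: 15.98
tcp_pos: [0.5845, 0.0942, 0.1837]
tool_rot: [[-0.123, 0.992, -0.0], [0.992, 0.123, 0.0], [0.0, -0.0, -1.0]]
ft_force: [0.7, -1.1, -1.2]
opening: 0.408
finger_force: 44.9
```

{"name": "send_rows", "arguments": {
  "steps": [
    [0.0005,0,0,0,0,0,0.025],
    [0.0005,0,0,0,0,0,0.025],
    [0,0,0,0,0,0,0.025]
  ]
}}

```text
clock: 16.35
tcp_pos: [0.5844, 0.0951, 0.1836]
tool_rot: [[-0.123, 0.992, -0.0], [0.992, 0.123, 0.0], [0.0, -0.0, -1.0]]
ft_force: [-0.2, -0.9, -1.0]
opening: 0.409
finger_force: 44.9
```

{"name": "send_rows", "arguments": {
  "steps": [
    [0.0005,0,0,0,0,0,0.025],
    [0.0005,0,0,0,0,0,0.025],
    [0,0,0,0,0,0,0.025]
  ]
}}

```text
clock: 16.73
tcp_pos: [0.5843, 0.0961, 0.1837]
tool_rot: [[-0.123, 0.992, -0.0], [0.992, 0.123, 0.0], [0.0, -0.0, -1.0]]
ft_force: [1.4, -1.5, -0.9]
opening: 0.403
finger_force: 44.9
```

{"name": "send_rows", "arguments": {
  "steps": [
    [0.0005,0,0,0,0,0,0.025],
    [0,0,0,0,0,0,0.025]
  ]
}}

```text
clock: 16.98
tcp_pos: [0.5843, 0.0963, 0.1837]
tool_rot: [[-0.123, 0.992, -0.0], [0.992, 0.123, -0.0], [-0.0, -0.0, -1.0]]
ft_force: [1.3, -1.6, -1.5]
opening: 0.403
finger_force: 44.9
```

{"name": "send_rows", "arguments": {
  "steps": [
    [0.0005,0,0,0,0,0,0.025],
    [0,0,0,0,0,0,0.025]
  ]
}}

```text
clock: 17.23
tcp_pos: [0.5843, 0.0965, 0.1837]
tool_rot: [[-0.122, 0.992, 0.0], [0.992, 0.122, -0.001], [-0.001, -0.0, -1.0]]
ft_force: [1.3, -2.5, -1.1]
opening: 0.407
finger_force: 44.9
```

{"name": "send_rows", "arguments": {
  "steps": [
    [0.0004,0,0,0,0,0,0.025],
    [0,0,0,0,0,0,0.025]
  ]
}}

```text
clock: 17.48
tcp_pos: [0.5842, 0.0966, 0.1837]
tool_rot: [[-0.122, 0.993, 0.0], [0.993, 0.122, -0.001], [-0.001, -0.0, -1.0]]
ft_force: [1.7, -4.4, -0.6]
opening: 0.409
finger_force: 44.9
```

{"name": "send_rows", "arguments": {
  "steps": [
    [0.0004,0,0,0,0,0,0.025],
    [0,0,0,0,0,0,0.025]
  ]
}}

```text
clock: 17.73
tcp_pos: [0.5842, 0.0969, 0.1837]
tool_rot: [[-0.122, 0.993, 0.0], [0.993, 0.122, -0.001], [-0.001, -0.0, -1.0]]
ft_force: [1.4, -4.9, 1.2]
opening: 0.409
finger_force: 44.9
```

{"name": "send_rows", "arguments": {
  "steps": [
    [0.0004,0,0,0,0,0,0.025],
    [0,0,0,0,0,0,0.025]
  ]
}}

```text
clock: 17.98
tcp_pos: [0.5842, 0.097, 0.1837]
tool_rot: [[-0.122, 0.993, 0.0], [0.993, 0.122, -0.002], [-0.002, -0.0, -1.0]]
ft_force: [0.7, -4.1, 0.6]
opening: 0.407
finger_force: 44.9
```

{"name": "send_rows", "arguments": {
  "steps": [
    [0.0004,0,0,0,0,0,0.025],
    [0,0,0,0,0,0,0.025]
  ]
}}

```text
clock: 18.23
tcp_pos: [0.5842, 0.097, 0.1837]
tool_rot: [[-0.122, 0.993, -0.0], [0.993, 0.122, -0.002], [-0.002, -0.0, -1.0]]
ft_force: [0.7, -6.4, 0.4]
opening: 0.404
finger_force: 44.9
```

{"name": "send_rows", "arguments": {
  "steps": [
    [0.0004,0,0,0,0,0,0.025],
    [0,0,0,0,0,0,0.025]
  ]
}}

```text
clock: 18.48
tcp_pos: [0.5841, 0.0971, 0.1837]
tool_rot: [[-0.121, 0.993, 0.0], [0.993, 0.121, -0.003], [-0.002, -0.0, -1.0]]
ft_force: [0.6, -6.3, 0.7]
opening: 0.406
finger_force: 44.9
```

{"name": "send_rows", "arguments": {
  "steps": [
    [0.0003,0,0,0,0,0,0.025],
    [0,0,0,0,0,0,0.025]
  ]
}}

```text
clock: 18.73
tcp_pos: [0.5841, 0.0972, 0.1837]
tool_rot: [[-0.121, 0.993, 0.0], [0.993, 0.121, -0.003], [-0.003, -0.0, -1.0]]
ft_force: [0.2, -6.5, 1.3]
opening: 0.406
finger_force: 44.9
```

{"name": "send_rows", "arguments": {
  "steps": [
    [0.0003,0,0,0,0,0,0.025],
    [0,0,0,0,0,0,0.025]
  ]
}}

```text
clock: 18.98
tcp_pos: [0.5841, 0.0972, 0.1837]
tool_rot: [[-0.121, 0.993, 0.0], [0.993, 0.121, -0.003], [-0.003, -0.0, -1.0]]
ft_force: [0.6, -5.7, 0.8]
opening: 0.405
finger_force: 44.9
```

{"name": "send_rows", "arguments": {
  "steps": [
    [0.0003,0,0,0,0,0,0.025],
    [0,0,0,0,0,0,0.025]
  ]
}}

```text
clock: 19.23
tcp_pos: [0.5841, 0.0973, 0.1837]
tool_rot: [[-0.121, 0.993, 0.0], [0.993, 0.121, -0.004], [-0.004, -0.0, -1.0]]
ft_force: [0.7, -7.0, 1.9]
opening: 0.409
finger_force: 44.9
```

{"name": "send_rows", "arguments": {
  "steps": [
    [0,0,0,0,0,0,0.025],
    [0,0,0,0,0,0,0.025],
    [0,0,0,0,0,0,0.025]
  ]
}}

```text
clock: 19.6
tcp_pos: [0.5841, 0.0973, 0.1837]
tool_rot: [[-0.121, 0.993, -0.0], [0.993, 0.121, -0.004], [-0.004, -0.0, -1.0]]
ft_force: [0.7, -7.0, 1.2]
opening: 0.405
finger_force: 44.9
```

{"name": "send_rows", "arguments": {
  "steps": [
    [0.0004,0,0,0,0,0,0.025],
    [0,0,0,0,0,0,0.025],
    [0,0,0,0,0,0,0.025],
    [0,0,0,0,0,0,0.025]
  ]
}}

```text
clock: 20.1
tcp_pos: [0.5841, 0.0974, 0.1837]
tool_rot: [[-0.121, 0.993, 0.0], [0.993, 0.121, -0.004], [-0.004, -0.0, -1.0]]
ft_force: [0.6, -8.4, 0.6]
opening: 0.407
finger_force: 44.9
```

{"name": "send_rows", "arguments": {
  "steps": [
    [0,0,0,0,0,0,0.025],
    [0,0,0,0,0,0,0.025],
    [0,0,0,0,0,0,0.025],
    [0,0,0,0,0,0,0.025]
  ]
}}

```text
clock: 20.6
tcp_pos: [0.5841, 0.0974, 0.1837]
tool_rot: [[-0.121, 0.993, 0.0], [0.993, 0.121, -0.004], [-0.004, -0.0, -1.0]]
ft_force: [1.1, -6.6, 1.6]
opening: 0.407
finger_force: 44.9
```

```bash
python3 -c "
from h import *
st()"
```

```text
t 20.6 p [0.5841 0.0974 0.1837] yaw 96.93783111859875 z [ 0.    -0.004 -1.   ] F [ 1.0711 -6.5835  1.6228] M [-1.6708 -0.3653 -0.076 ] open 0.03784563665265127 ff 44.9458035081625
```

{"name": "send_rows", "arguments": {
  "steps": [
    [-0.0006,0,0,0,0,0,0.025],
    [-0.0006,0,0,0,0,0,0.025],
    [-0.0006,0,0,0,0,0,0.025],
    [0,0,0,0,0,0,0.025]
  ]
}}

```text
clock: 21.1
tcp_pos: [0.5841, 0.0973, 0.1837]
tool_rot: [[-0.122, 0.993, -0.0], [0.993, 0.122, -0.001], [-0.001, -0.0, -1.0]]
ft_force: [0.4, -5.3, -0.1]
opening: 0.406
finger_force: 44.9
```

{"name": "send_rows", "arguments": {
  "steps": [
    [-0.0005,0,0,0,0,0,0.025],
    [-0.0005,0,0,0,0,0,0.025],
    [0,0,0,0,0,0,0.025]
  ]
}}

```text
clock: 21.48
tcp_pos: [0.5841, 0.0972, 0.1837]
tool_rot: [[-0.123, 0.992, -0.0], [0.992, 0.123, -0.0], [-0.0, -0.0, -1.0]]
ft_force: [1.3, -5.6, 0.1]
opening: 0.405
finger_force: 44.9
```

{"name": "send_rows", "arguments": {
  "steps": [
    [-0.0006,0,0,0,0,0,0.025],
    [-0.0006,0,0,0,0,0,0.025],
    [0,0,0,0,0,0,0.025]
  ]
}}

```text
clock: 21.85
tcp_pos: [0.5841, 0.097, 0.1836]
tool_rot: [[-0.123, 0.992, -0.0], [0.992, 0.123, 0.001], [0.001, 0.0, -1.0]]
ft_force: [1.1, -2.7, -1.1]
opening: 0.409
finger_force: 44.9
```

{"name": "send_rows", "arguments": {
  "steps": [
    [-0.0004,0,0,0,0,0,0.025],
    [0,0,0,0,0,0,0.025]
  ]
}}

```text
clock: 22.1
tcp_pos: [0.5841, 0.0968, 0.1836]
tool_rot: [[-0.124, 0.992, -0.0], [0.992, 0.124, 0.001], [0.001, -0.0, -1.0]]
ft_force: [-0.5, -2.8, -0.8]
opening: 0.405
finger_force: 44.9
```

{"name": "send_rows", "arguments": {
  "steps": [
    [-0.0003,0,0.0006,0,0,0,0.025],
    [0,0,0.0006,0,0,0,0.025],
    [0,0,0,0,0,0,0.025]
  ]
}}

```text
clock: 22.48
tcp_pos: [0.5841, 0.0965, 0.1831]
tool_rot: [[-0.123, 0.992, 0.0], [0.992, 0.123, 0.001], [0.001, 0.0, -1.0]]
ft_force: [-1.6, -0.7, 3.3]
opening: 0.407
finger_force: 44.9
```

{"name": "send_rows", "arguments": {
  "steps": [
    [0,0,0.0005,0,0,0,0.025],
    [0,0,0,0,0,0,0.025]
  ]
}}

```text
clock: 22.72
tcp_pos: [0.5841, 0.0965, 0.1831]
tool_rot: [[-0.123, 0.992, 0.0], [0.992, 0.123, 0.001], [0.001, 0.0, -1.0]]
ft_force: [-2.6, -1.5, 6.8]
opening: 0.405
finger_force: 44.9
```

{"name": "send_rows", "arguments": {
  "steps": [
    [0,0,-0.0008,0,0,0,0.025],
    [0,0,0,0,0,0,0.025]
  ]
}}

```text
clock: 22.98
tcp_pos: [0.5841, 0.0965, 0.1831]
tool_rot: [[-0.123, 0.992, -0.0], [0.992, 0.123, 0.001], [0.001, 0.0, -1.0]]
ft_force: [-2.3, 0.3, 4.5]
opening: 0.407
finger_force: 44.9
```

{"name": "send_rows", "arguments": {
  "steps": [
    [0,0,0,0,0,0,0.036],
    [0,0,0,0,0,0,0.036]
  ],
  "newtons": 8
}}

```text
clock: 23.22
tcp_pos: [0.5841, 0.0964, 0.183]
tool_rot: [[-0.123, 0.992, -0.0], [0.992, 0.123, 0.001], [0.001, -0.0, -1.0]]
ft_force: [-1.6, 0.4, 5.3]
opening: 0.404
finger_force: 8.0
```

{"name": "send_rows", "arguments": {
  "steps": [
    [0,0,0,0,0,0,0.04],
    [0,0,0,0,0,0,0.042],
    [0,0,0,0,0,0,0.046],
    [0,0,0,0,0,0,0.052],
    [0,0,0,0,0,0,0.06]
  ]
}}

```text
clock: 23.85
tcp_pos: [0.5845, 0.0955, 0.1828]
tool_rot: [[-0.123, 0.992, 0.0], [0.992, 0.123, 0.0], [0.0, 0.0, -1.0]]
ft_force: [0.6, 0.5, 0.1]
opening: 0.62
finger_force: 0.0
```

{"name": "send_rows", "arguments": {
  "steps": [
    [0,0,0,0,0,0,0.06],
    [0,0,0,0,0,0,0.06],
    [0,0,0,0,0,0,0.06]
  ]
}}

```text
clock: 24.22
tcp_pos: [0.5844, 0.0956, 0.1828]
tool_rot: [[-0.123, 0.992, 0.0], [0.992, 0.123, 0.0], [0.0, 0.0, -1.0]]
ft_force: [0.1, -0.5, -0.3]
opening: 0.644
finger_force: 0.0
```

```bash
python3 - <<'E'
from h import *
st()
a=env.snapshot('scene')[:,:,::-1]
cv2.imwrite('pics/c7.png',cv2.resize(a[170:250,285:365],(600,600),interpolation=2))
E
```

```text
t 24.225 p [0.5844 0.0956 0.1828] yaw 97.0525598721496 z [ 0.0001  0.0001 -1.    ] F [ 0.0689 -0.4871 -0.2678] M [-0.0213 -0.0598 -0.0199] open 0.05985316823904365 ff 0.0
```

View pics/c7.png

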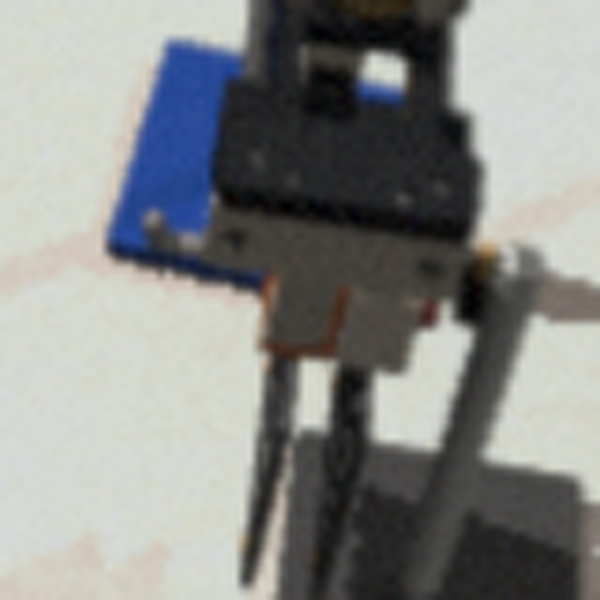

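The crop shows the orange tab at (305,320) hanging on the prong, with its end free at (155,225). It sits tight against the white tab at (375,330), and that one is against the red disc at (430,310). I'll withdraw upward.

{"name": "send_rows", "arguments": {
  "steps": [
    [0,0,-0.005,0,0,0,0.06],
    [0,0,-0.012,0,0,0,0.06],
    [0,0,-0.02,0,0,0,0.06],
    [0,0,-0.03,0,0,0,0.06],
    [0,0,-0.04,0,0,0,0.06]
  ]
}}

```text
clock: 24.9
tcp_pos: [0.5839, 0.0954, 0.291]
tool_rot: [[-0.123, 0.992, -0.001], [0.992, 0.123, -0.0], [0.0, -0.001, -1.0]]
ft_force: [0.1, -0.9, -0.7]
opening: 0.647
finger_force: 0.0
```

{"name": "send_rows", "arguments": {
  "steps": [
    [0,0,-0.03,0,0,0,0.06],
    [-0.04,0,0,0,0,0,0.06],
    [-0.05,0,0,0,0,0,0.06],
    [-0.05,0,0,0,0,0,0.06],
    [-0.04,0,0,0,0,0,0.06]
  ]
}}

```text
clock: 25.52
tcp_pos: [0.6066, -0.0856, 0.3209]
tool_rot: [[-0.121, 0.993, 0.001], [0.993, 0.121, -0.001], [-0.001, 0.001, -1.0]]
ft_force: [0.1, 0.7, 0.7]
opening: 0.643
finger_force: 0.0
```

{"name": "send_rows", "arguments": {
  "steps": [
    [0,0,0,0,0,0,0.06],
    [0,0,0,0,0,0,0.06],
    [0,0,0,0,0,0,0.06],
    [0,0,0,0,0,0,0.06],
    [0,0,0,0,0,0,0.06]
  ]
}}

```text
clock: 26.15
tcp_pos: [0.6065, -0.0823, 0.3199]
tool_rot: [[-0.124, 0.992, 0.0], [0.992, 0.124, 0.0], [0.0, 0.0, -1.0]]
ft_force: [0.2, 0.9, -0.9]
opening: 0.643
finger_force: 0.0
```

```bash
python3 - <<'E'
from h import *
st()
a=env.snapshot('scene')[:,:,::-1]
cv2.imwrite('pics/c8.png',cv2.resize(a[170:260,270:390],(800,600),interpolation=2))
E
```

```text
t 26.15 p [ 0.6065 -0.0823  0.3199] yaw 97.12517474064347 z [ 0.0001  0.0001 -1.    ] F [ 0.2448  0.8719 -0.9246] M [-0.0223 -0.0966  0.0077] open 0.05979689303099674 ff 0.0
```

View pics/c8.png

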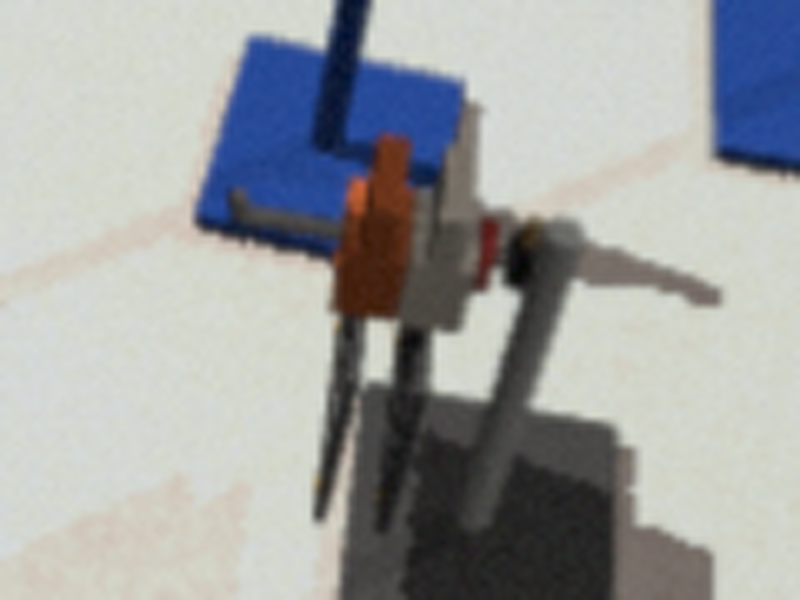

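The picture shows the orange carrier at (375,240) hanging upright and free. It is right against the white one at (440,255), which touches the red stop at (487,250). The gripper is well clear, so I'll hand in.

```bash
python3 -c "
from cell import env
print(env.close_job())"
```

```text
the job is handed in; nothing more can be done
None
```

The job is handed in after about 26 s on the clock: the orange carrier hangs freely right beside the white one on the grey hook, after pressing both against the red stop with about 7 N at the wrist (roughly 6 N at the stop, after friction) for over a second.

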